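# Load a gear cover under the leaf springs of the marking jig and stamp it

## Robot

A 6-joint arm with a two-finger parallel gripper is mounted at the origin on a cart in front of the work surface, level with it; the furniture and walls round the work are solid. World frame = base frame: x ahead of the robot, y to its left, z up, the work surface at z = 0. Lengths are in m, angles in rad, forces in N, time in s.
With the tool pointing down it reaches from about 0.3 to 0.825 m from the base axis. Payload 5.4 kg.
Tool frame: the origin (TCP) lies at the very end of the fingers, on their centre line; the grasp point (between the pads) lies 19 mm behind it; z points along the fingers, y is the direction in which the jaws open and shut (so a half turn about z gives the same grasp; the last joint's range is limited). The gripper opens to 92 mm and grips with 3 to 60 N. Pads are 20 mm wide; open, the fingers measure 128 mm over their backs; the gripper's body (75 mm by 189 mm) begins 69 mm behind the grasp point.
Start: joints at [-1.488, 0.158, 1.597, -0, 1.386, -0.21], TCP at [0.166, -0.551, 0.215] pointing down, gripper open.
Joint ranges: [-2.91, 2.91], [-0.94, 2.29], [0.18, 2.7], [-1.29, 4.43], [0.17, 2.64], [-3, 3]. Speed limits (rad/s): [2.57, 2.57, 3.14, 3.14, 3.14, 3.14].

## Interface

Orientations are given as a unit quaternion [x, y, z, w].
In Python, from station import * gives the robot as it stands.
- The arm moves only by the shell command python3 -m handwheel 'ROWS'. ROWS is JSON, one flat list of numbers, 7 for each row, row after row: the opening, from -1 (shut) to 1 (fully open), then the shift along the tool's x, y, z normalised to -1 to 1, where 1 is 30 mm, then the turn, a rotation vector about the tool's x, y, z normalised to -1 to 1, where 1 is 0.08 rad. In form: [jaw, dx, dy, dz, rx, ry, rz, jaw, dx, dy, dz, rx, ry, rz, ...]. A call has 1 to 20 rows; each row shifts and turns the commanded pose from where the row before left it, along the tool's axes as they then stand; what a row does not reach is not made up. A row lasts 1/12 s, in which the tool goes at most 41.7 mm and 7.16 degrees, less where a joint would pass 70% of its speed; a pose out of reach is approached as far as the arm can. A call with a number of a shift or a turn outside -1 to 1 is refused whole. A call with a gripper value outside its range is refused whole. The fingers move at their own pace and stop on an object; the grip force is fixed at half the most. Time passes only in rows, so rows that do not move let the fingers close. It gives the time, the measured TCP pose, the force and the opening at its end, in the units of the state.
- observe(): the state, without advancing time (a new reading comes with each control period).
- grab_frame(name): name is "scene" or "top" or "wrist"; returns the picture (480x640x3 uint8, red, green, blue); there is no depth.
- camera_model(name): a dict with "fx", "fy", "cx", "cy" (pixels), "origin" and "attitude" of the camera in the world. Camera axes: x right, y up, looking along -z (the intrinsics and any distortion apply to the point x, -y, -z); pixel columns grow to the right and rows downward; lengths in m; the calibration is good to about 2 mm. A picture is of the moment at which its call begins: read the wrist's pose just before it. camera_model takes no time and is no camera call; for the wrist camera it gives the pose at the moment of the call.
- hand_in(): hands the job in, once; it reports no verdict.
The state is a dict: "t": time; "qpos": joint angles; "dq": joint speeds; "effort": joint torques, N m; "eef_pos": TCP position; "eef_rot": TCP orientation; "contact_force": force on the tool from outside, world axes, zero at the start; "torque": the same for the moment, N m; "width": finger opening in m.
Only numpy, scipy, OpenCV 4.12 (cv2) and the standard library are available. Lean on these libraries where they do the work, as an engineer would, in place of code of your own. Each camera call takes 0.05 s, during which the arm holds its last target.

## Task

Load the black gear cover that lies in the mouth of the marking jig: press it down hard onto its sprung white bed and, keeping it pressed down, slide it under the two leaf springs until it is fully home against the end stop. Then push the red stamp knob firmly down onto the cover for a moment, let it spring back up, and leave everything clear. Use the fingertips only: do not lift or carry the cover, do not stamp before it is home, and leave the other things on the bench where they are.

Things in the scene. Friction and masses are not known exactly. Their poses are not given: they have to be found in the camera images.
- jig: Marking jig, fixed: aluminium base plate 250 x 130 x 12 mm, two steel side rails 75 mm apart inside, white sprung bed between them, two leaf springs, end stop, bridge with red stamp knob. Origin on the bench; +x is the feed direction from mouth to end stop, z up. In its frame, mm: base x -145 to 105; mouth x -143 to -5, rail tops there z 40; bridge x 15 to 37, z 66 to 80, posts at y +-50 to +-62
- bed (a joint): White sprung bed on which the cover lies, at jig x -142 to 61. The value is how far it is down: 0 free (its top at jig z 30 mm) to 0.008 m, a hard stop (top at z 22 mm). A rigid plate guided to stay level; 4 N starts it moving, 9 N at the bottom. Bed, rails and springs are slippery (friction about 0.2)
- leaf_mouth (a point): Point at jig x 0, y 0, z 36 mm, midway between the upturned lips of the two leaf springs. The springs lie over both edges of the lane (inner edges y +-27.5 mm), clamped at jig x 76 to 100 mm; lip tips at x 0, z 41 to 43 mm; lowest point z 35 mm at x 14 mm. They give upwards, about 1.5 N per mm each
- stop_face (a point): Centre of the face of the dark end stop that the cover's leading rim must touch: jig x 62, y 0, z 30 mm
- cover: Black gear cover to be loaded, loose, 112 x 72 x 43 mm, 90 g; origin at the centre of its underside. Starts on the free bed, its +x pointing against the jig's +x (connector trailing). Own frame, mm: rim x +-56, y +-36, top z 14; deck x +-40, y +-25, top z 25; connector tower x 17 to 43, y +-18, top z 43. Free, its rim runs against the lips; pressed down 5 mm or more it passes. Home: origin at jig x 6
- connector_top (a point): Centre of the flat top (26 x 36 mm, 43 mm above the cover's underside) of the connector tower of the cover to be loaded: the place to press and slide it; 15 to 20 N down gives the fingertips the grip for it. When home it is at jig x -24 mm, 50 mm short of the stamp; let go there, the springs keep the cover about 7 mm below its free height
- stamp: Red mushroom stamp knob, 33 mm across, with steel plunger and black foot 20 mm across, at jig x 26, y 0 mm; origin at the centre of the knob's top. Slides straight down up to 14.5 mm (spring 1.5 N to start, 3 N at the end), comes up by itself. The foot meets a cover that is home after about 11 mm, then presses cover and bed down about 1 mm to the bed's hard stop (6 to 12 N on the knob)
- stamp_top (a point): Centre of the top of the red stamp knob, 112 mm above the bench when up
- gear_cover_1: Another black gear cover lying on the bench at the left, to be left alone, 116 x 73 x 43 mm, origin at the centre of its underside
- gear_cover_2: A third black gear cover lying on the bench at the left, to be left alone, 116 x 73 x 43 mm, origin at the centre of its underside
- tape_roll: Roll of yellow tape lying flat at the left, to be left alone, 92 mm across, 19 mm high, origin at the centre of its underside
- oiler: Upright white oil bottle with a yellow spout at the right, to be left alone, 29 x 42 x 123 mm, origin at the centre of its underside
- plug_gauge: Plug gauge lying on the bench at the right front, to be left alone, 110 mm long, 22 mm thick, origin at the centre of its underside
- setting_ring_0: Brass-coloured setting ring lying flat at the right front, to be left alone, 42 mm across, 12 mm high, origin at the centre of its underside
- setting_ring_1: Grey setting ring lying flat at the right front, to be left alone, 36 mm across, 10 mm high, origin at the centre of its underside
Things that resemble listed ones, but are neither listed nor needed, are in the scene too. What is shaped like the cover but brown is not meant.

How it is judged:
By the outcome, as a careful person would: the job done as asked, in the order asked, and still so for the second after the job is handed in, with the robot touching nothing.
It also fails if it takes over 48 s, if anything falls off the work surface, if the arm or the gripper's body presses on something with over 40 N, if the wrist force passes 120 N, or if a joint passes its speed limit or range.

## Working session

There is one attempt and no reset: what is moved stays moved. The work goes in short steps, Python scripts to look and compute and a shell command to move; the robot and the scene stay as the last step left them, time stands still between calls to the robot, and variables do not carry over. Pictures are saved under pics/ and viewed, and the job is handed in when it is done.

```bash
mkdir -p pics; ls
python3 - <<'E'
from station import *
import cv2
s=observe();print(s)
for n in ["scene","top","wrist"]:
    print(n,camera_model(n))
    cv2.imwrite(f"pics/{n}0.png",grab_frame(n)[:,:,::-1])
E
```

```text
pics
{'t': 0.0, 'qpos': array([-1.48809311e+00,  1.59044114e-01,  1.59822509e+00,  8.48017393e-06,
        1.38621383e+00, -2.10096650e-01]), 'dq': array([-3.79897949e-04, -1.24240761e-03, -1.14664412e-03, -6.31133890e-05,
        3.85255040e-06,  1.50006970e-03]), 'effort': array([-3.28049136e-03, -3.85578704e+01, -3.22109556e+01,  6.97809993e-02,
        3.80951981e-02, -1.09200012e-04]), 'eef_pos': array([ 0.16589559, -0.54989036,  0.21362529]), 'eef_rot': array([ 9.89302328e-01,  1.45876693e-01,  6.43234957e-05, -9.43005259e-04]), 'contact_force': array([-0.28587063,  0.5621458 , -0.72822359]), 'torque': array([ 0.05155725, -0.04181018, -0.0075548 ]), 'width': 0.0920381437694076}
scene {'fx': 611.1270202844594, 'fy': 611.1270202844594, 'cx': 318.99194245581174, 'cy': 240.08128902375023, 'origin': array([-0.49242034, -0.77096687,  0.93538071]), 'attitude': array([ 0.44280613, -0.20808742, -0.3591094 ,  0.79477217])}
top {'fx': 547.2960324212851, 'fy': 547.2960324212851, 'cx': 314.2555931420704, 'cy': 244.65608495426443, 'origin': array([0.21716495, 0.08102068, 1.52130188]), 'attitude': array([ 0.07840364, -0.07098971, -0.67156486,  0.73335801])}
wrist {'fx': 360.65409441925885, 'fy': 360.65409441925885, 'cx': 317.6117217346643, 'cy': 236.57466373826665, 'origin': array([ 0.23969237, -0.52856045,  0.38320813]), 'attitude': array([-0.11018159,  0.08306233, -0.59108817,  0.79471721])}
```

View pics/scene0.png

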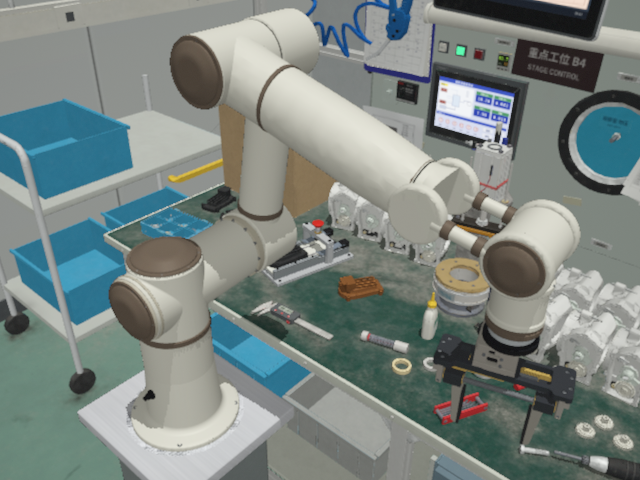

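View pics/top0.png

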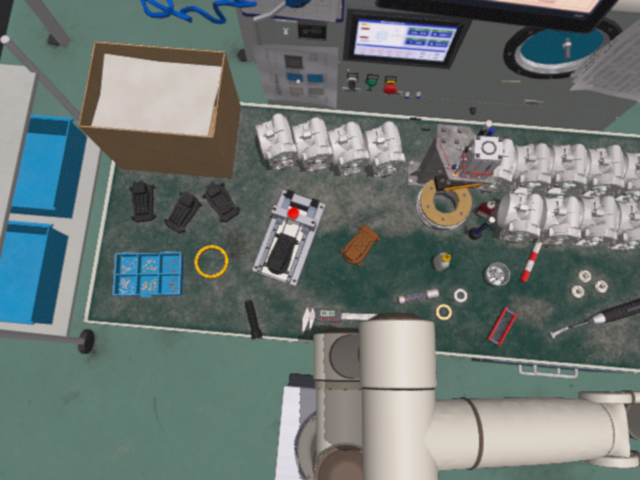

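View pics/wrist0.png

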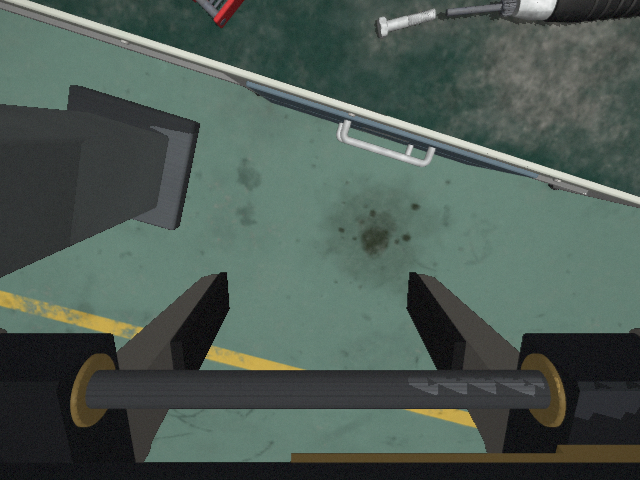

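Candidates for the cover: the black one in the jig mouth at top-view (281,253), black covers on the bench at (143,201), (183,211) and (221,201), and a brown one at (360,245). By the description I choose the one in the jig and check it in a close crop.

Run:
```python
import cv2
im=cv2.imread("pics/top0.png")
cv2.imwrite("pics/top0c.png",cv2.resize(im[180:292,240:340],None,fx=5.3,fy=5.3,interpolation=cv2.INTER_CUBIC))
im=cv2.imread("pics/scene0.png")
cv2.imwrite("pics/scene0c.png",cv2.resize(im[205:295,250:370],None,fx=6,fy=6,interpolation=cv2.INTER_CUBIC))
```

```text
(no output)
```

View pics/top0c.png

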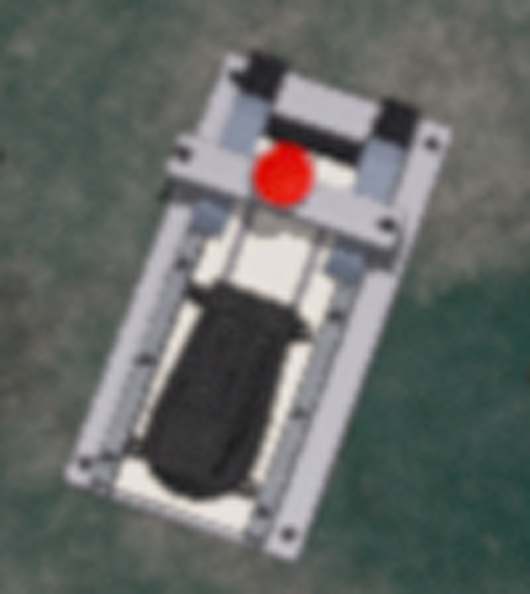

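View pics/scene0c.png

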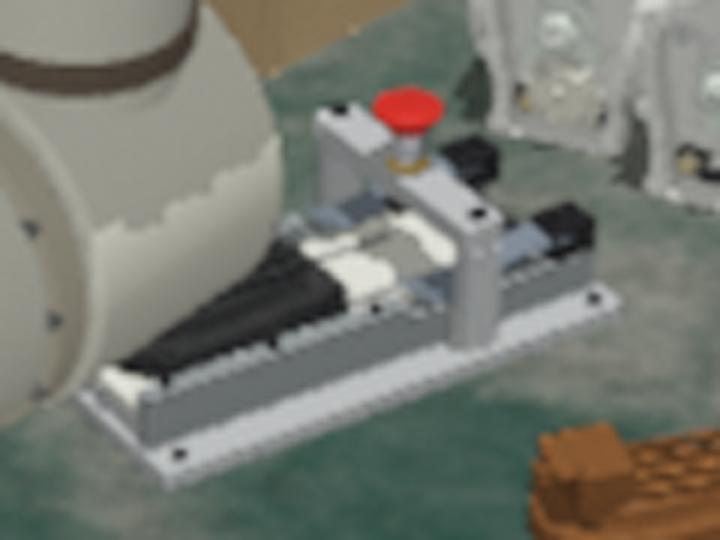

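```bash
cat > h.py <<'E'
import numpy as np
from scipy.spatial.transform import Rotation as R
from scipy.optimize import least_squares
def proj(cm,P):
    p=R.from_quat(cm["attitude"]).inv().apply(np.atleast_2d(P)-cm["origin"])
    return np.c_[cm["cx"]+cm["fx"]*p[:,0]/-p[:,2], cm["cy"]-cm["fy"]*p[:,1]/-p[:,2]]
def ray(cm,uv,z):
    uv=np.atleast_2d(uv);d=np.c_[(uv[:,0]-cm["cx"])/cm["fx"],-(uv[:,1]-cm["cy"])/cm["fy"],-np.ones(len(uv))]
    d=R.from_quat(cm["attitude"]).apply(d);o=np.array(cm["origin"])
    return o+d*((z-o[2])/d[:,2])[:,None]
def jw(j,L):  # jig (x,y,yaw) local mm -> world m
    L=np.atleast_2d(L)/1000.; c,s=np.cos(j[2]),np.sin(j[2])
    return np.c_[j[0]+c*L[:,0]-s*L[:,1], j[1]+s*L[:,0]+c*L[:,1], L[:,2]]
def fit(cm,uv,L,j0):
    r=least_squares(lambda j:(proj(cm,jw(j,L))-uv).ravel(),j0,x_scale=[.1,.1,.3])
    return r.x,(proj(cm,jw(r.x,L))-uv)
E
python3 - <<'E'
from station import *
from h import *
cm=camera_model("top")
L=np.array([[-145,65,12],[-145,-65,12],[105,-65,12],[105,65,12],[26,0,112],[37,-62,80],[15,62,80]],float)
c=np.array([[67,480],[297,560],[453,128],[230,57],[284,175],[406,210],[165,175]],float)
uv=c/5.3+[240,180]-0.4
a=ray(cm,uv[:5],.012);print(a)
j,r=fit(cm,uv[:5],L[:5],[.5,.1,-.3]);print(j,r.round(2))
for n,p in dict(tower=(-60,0,73),leaf=(0,0,36),stamp=(26,0,112)).items(): print(n,jw(j,[p]))
# cover: leading rim corners at z 44? trailing
b=(np.array([[190,288],[310,335],[200,497]])/5.3+[240,180]-.4)
print(b,ray(cm,b,.040))
E
```

```text
[[0.45269952 0.27749757 0.012     ]
 [0.42107954 0.15270998 0.012     ]
 [0.66269697 0.09101075 0.012     ]
 [0.69207988 0.21519168 0.012     ]
 [0.6284728  0.17955156 0.012     ]]
[ 0.57646787  0.17923359 -0.24974915] [[-0.23  0.22]
 [ 0.18  0.44]
 [ 0.23  0.21]
 [-0.29 -0.76]
 [ 0.1  -0.15]]
tower [[0.5183294  0.19406324 0.073     ]]
leaf [[0.57646787 0.17923359 0.036     ]]
stamp [[0.60166121 0.1728074  0.112     ]]
[[275.4490566  233.93962264]
 [298.09056604 242.80754717]
 [277.33584906 273.37358491]] [[0.55539191 0.22095565 0.04      ]
 [0.53578276 0.1558662  0.04      ]
 [0.44551742 0.20441077 0.04      ]]
```

The crop shows the black cover in the mouth, with the connector tower trailing and the red knob at crop (284,175). Now I turn the tool to jig yaw, shut the jaws and start across.

```bash
python3 -m handwheel '[-1,0.3,0,0,0,0,0.97, -1,0.5,0,0,0,0,0.97, -1,0.6,0,0,0,0,0.97, -1,0.6,0,0,0,0,0.97, -1,0.5,0,0,0,0,0.97, -1,0.5,-0.5,0,0,0,0.97, -1,0.3,-0.8,0,0,0,0.97, -1,0,-1,0,0,0,0, -1,0,-1,0,0,0,0, -1,0,-1,0,0,0,0, -1,0,-1,0,0,0,0, -1,0,-1,0,0,0,0]'
python3 - <<'E'
from station import *
from h import *
s=observe();print(s["qpos"].round(2),s["eef_pos"],R.from_quat(s["eef_rot"]).as_matrix().round(4).tolist(),s["contact_force"])
E
```

```text
t: 1.15
eef_pos: [0.3066, -0.3588, 0.2142]
eef_rot: [0.992, -0.125, -0.0, -0.0]
contact_force: [0.0, 0.2, 0.4]
width: 0.014
[-1.12 -0.11  1.88  0.    1.38  0.7 ] [ 0.30658763 -0.35884862  0.21418089] [[0.9688, -0.248, -0.0002], [-0.248, -0.9688, 0.0006], [-0.0004, -0.0006, -1.0]] [0.04785319 0.15525095 0.40593713]
```

```bash
python3 -m handwheel '[-1,0,-1,0,0,0,0, -1,0,-1,0,0,0,0, -1,0,-1,0,0,0,0, -1,0,-1,0,0,0,0, -1,0,-1,0,0,0,0, -1,0,-1,0,0,0,0, -1,0,-1,0,0,0,0, -1,0,-1,0,0,0,0, -1,0,-1,0,0,0,0, -1,0,-1,0,0,0,0, -1,0,-1,0,0,0,0, -1,0,-1,0,0,0,0, -1,0,-1,0,0,0,0, -1,0,-1,0,0,0,0, -1,0,-1,0,0,0,0, -1,-0.2,-1,0,0,0,0, -1,-0.2,-1,0,0,0,0, -1,-0.3,-1,0,0,0,0, -1,-0.3,-0.6,0,0,0,0, -1,0,0,0,0,0,0]'
python3 - <<'E'
from station import *
from h import *
import cv2
s=observe();print(s["qpos"].round(2),s["eef_pos"],s["contact_force"])
cm=camera_model("wrist")
im=grab_frame("wrist");cv2.imwrite("pics/w1.png",im[:,:,::-1])
import json;json.dump({k:np.asarray(v).tolist() for k,v in cm.items()},open("w1.json","w"))
E
```

```text
t: 2.82
eef_pos: [0.4146, 0.1904, 0.2142]
eef_rot: [0.992, -0.123, -0.001, -0.0]
contact_force: [0.5, -0.6, 0.0]
width: 0.0
[ 0.16 -0.16  1.91  0.    1.39  1.98] [0.41461532 0.19040673 0.21424836] [ 0.50741302 -0.58740544  0.03104134]
```

View pics/w1.png

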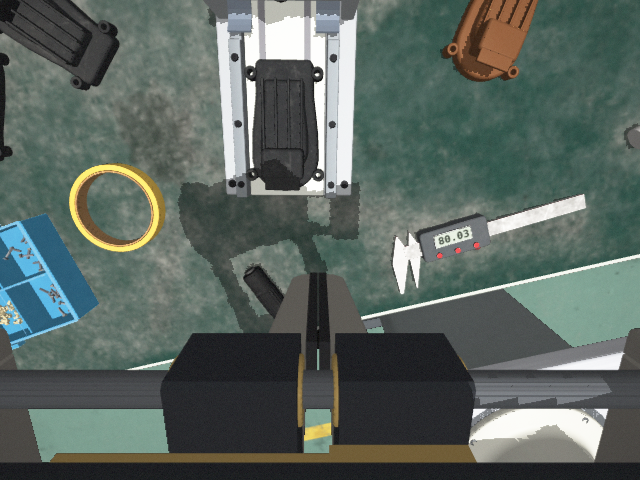

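The cover lies in the jig at (286,122), tower trailing at (283,165). Enlarging to measure.

Run:
```python
import cv2
im=cv2.imread("pics/w1.png")
cv2.imwrite("pics/w1c.png",cv2.resize(im[0:200,205:365],None,fx=3.0*1,fy=3.0,interpolation=cv2.INTER_CUBIC))
cv2.imwrite("pics/w1d.png",cv2.resize(im[130:200,215:355],None,fx=5.7,fy=5.7,interpolation=cv2.INTER_CUBIC))
```

```text
(no output)
```

View pics/w1c.png

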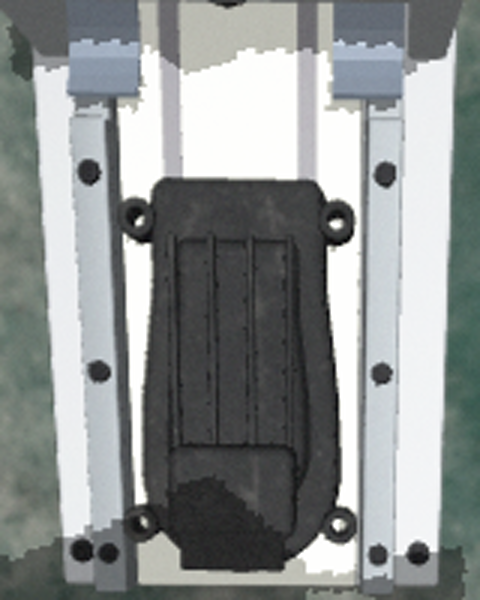

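View pics/w1d.png

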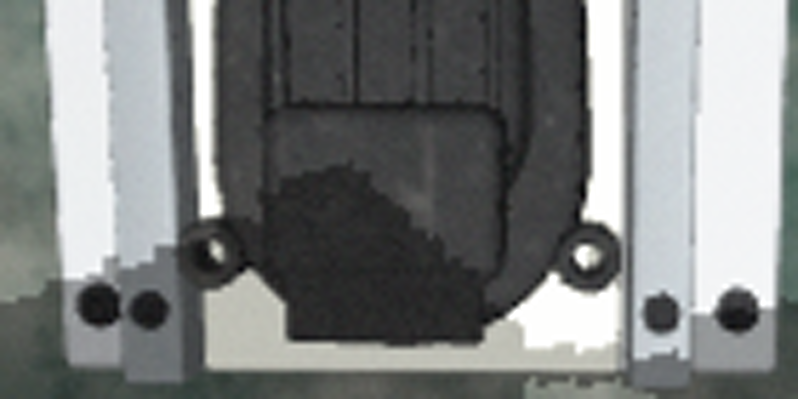

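Run:
```python
from h import *
import json
cm={k:np.array(v) if isinstance(v,list) else v for k,v in json.load(open("w1.json")).items()}
d=lambda p:np.array(p,float)/5.7+[215,130]-.4
c=lambda p:np.array(p,float)/3.0+[205,0]-.35
j0=[0.5765,0.1792,-.2497]
def loc(P):
    q=np.atleast_2d(P)-[j0[0],j0[1],0];C,S=np.cos(j0[2]),np.sin(j0[2])
    return (np.c_[C*q[:,0]+S*q[:,1],-S*q[:,0]+C*q[:,1],q[:,2]]*1000).round(1)
print("base front corners",loc(ray(cm,[d((68,367)),d((775,372))],.012)))
print("rail front outer top",loc(ray(cm,[d((127,380)),d((690,385))],.040)))
print("lips tips",loc(ray(cm,[c((68,93)),c((140,97)),c((333,97)),c((405,97))],.042)))
print("tower front corners",loc(ray(cm,[d((265,108)),d((505,108)),d((265,283)),d((500,283))],.073)))
print("ears",loc(ray(cm,[c((137,218)),c((338,221)),c((143,523)),c((340,523))],.044)))
print("lead rim",loc(ray(cm,[c((155,180)),c((322,180))],.044)))
```

```text
base front corners [[-142.8   65.    12. ]
 [-143.4  -63.6   12. ]]
rail front outer top [[-140.4   48.1   40. ]
 [-141.   -46.8   40. ]]
lips tips [[  1.3  47.4  42. ]
 [  0.3  27.1  42. ]
 [  0.4 -27.5  42. ]
 [  0.5 -47.8  42. ]]
tower front corners [[ -94.5   17.9   73. ]
 [ -94.4  -17.3   73. ]
 [-120.1   19.    73. ]
 [-120.   -16.3   73. ]]
ears [[ -31.4   29.1   44. ]
 [ -32.1  -28.9   44. ]
 [-118.7   31.5   44. ]
 [-118.6  -29.8   44. ]]
lead rim [[-21.4  23.5  44. ]
 [-21.3 -24.3  44. ]]
```

```bash
python3 -m handwheel '[-1,0.9,-0.5,0,0,0,0, -1,0.83,-0.5,0,0,0,0, -1,0,0,1,0,0,0, -1,0,0,1,0,0,0, -1,0,0,1,0,0,0, -1,0,0,0.8,0,0,0, -1,0,0,0.4,0,0,0, -1,0,0,0,0,0,0, -1,0,0,0,0,0,0]'
cat >> h.py <<'E'
J=[0.5765,0.1792,-.2497]
def loc(P,j0=J):
    q=np.atleast_2d(P)-[j0[0],j0[1],0];C,S=np.cos(j0[2]),np.sin(j0[2])
    return (np.c_[C*q[:,0]+S*q[:,1],-S*q[:,0]+C*q[:,1],q[:,2]]*1000).round(1)
E
python3 - <<'E'
from station import *
from h import *
s=observe();print(s["t"],loc(s["eef_pos"]),s["contact_force"],R.from_quat(s["eef_rot"]).as_matrix().round(4).tolist())
E
```

```text
t: 3.62
eef_pos: [0.4738, 0.2029, 0.089]
eef_rot: [0.992, -0.125, -0.0, 0.0]
contact_force: [0.2, 0.1, -0.2]
width: 0.0004
3.6167 [[-105.4   -2.4   89. ]] [ 0.23347094  0.13901168 -0.15711469] [[0.9686, -0.2486, -0.0001], [-0.2486, -0.9686, -0.0003], [-0.0001, 0.0003, -1.0]]
```

```bash
python3 -m handwheel '[-1,-0.06,-0.1,0.2,0,0,0, -1,0,0,0.15,0,0,0, -1,0,0,0.13,0,0,0, -1,0,0,0,0,0,0, -1,0,0,0,0,0,0]';  python3 - <<'E'
from station import *
from h import *
import cv2
s=observe();print(s["t"],loc(s["eef_pos"]),s["contact_force"])
cv2.imwrite("pics/w2.png",grab_frame("wrist")[:,:,::-1])
cv2.imwrite("pics/s2.png",cv2.resize(grab_frame("scene")[190:310,230:390,::-1],None,fx=4,fy=4,interpolation=cv2.INTER_CUBIC))
E
```

```text
t: 4.03
eef_pos: [0.4725, 0.2072, 0.0743]
eef_rot: [0.992, -0.125, 0.0, 0.0]
contact_force: [0.2, 0.8, 0.4]
width: 0.0004
4.0333 [[-107.7    1.4   74.3]] [0.15986259 0.81109017 0.39584045]
```

View pics/w2.png

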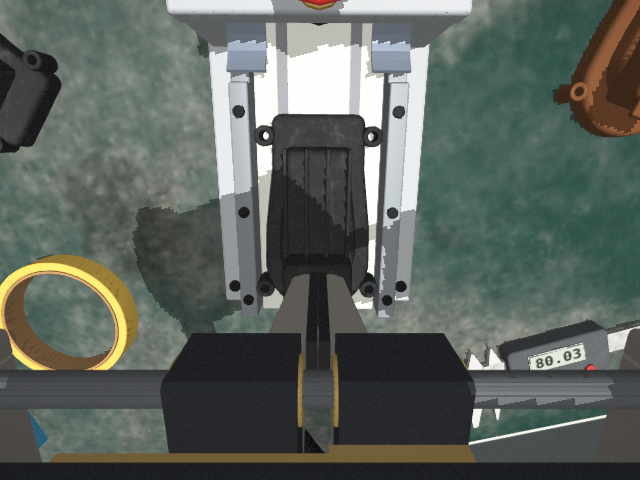

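View pics/s2.png

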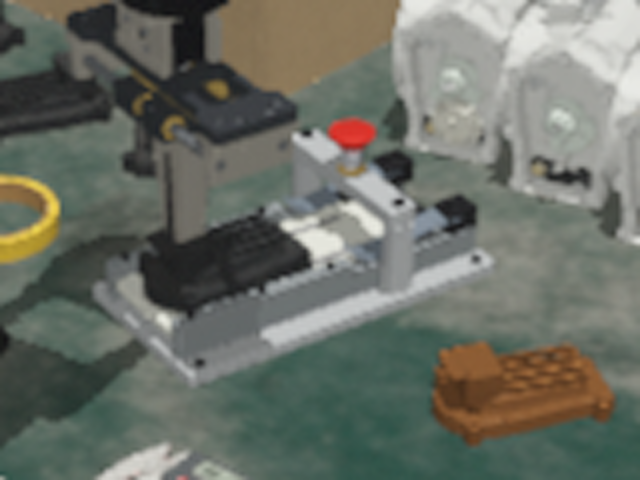

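The fingertips (320,272) are over the tower's top. Next I press down.

```bash
python3 -m handwheel '[-1,0,0,0.1,0,0,0, -1,0,0,0.1,0,0,0, -1,0,0,0.1,0,0,0, -1,0,0,0,0,0,0, -1,0,0,0,0,0,0]';  python3 - <<'E'
from station import *
from h import *
s=observe();print(s["t"],loc(s["eef_pos"]),s["contact_force"],s["torque"])
E
```

```text
t: 4.55
eef_pos: [0.4732, 0.2072, 0.0658]
eef_rot: [0.992, -0.125, 0.001, -0.0]
contact_force: [-0.6, -0.4, 5.7]
width: 0.0002
4.55 [[-107.1    1.6   65.8]] [-0.62364551 -0.3702798   5.66450404] [0.00994707 0.22299546 0.00701626]
```

```bash
python3 -m handwheel '[-1,0,0,0.08,0,0,0, -1,0,0,0.05,0,0,0, -1,0,0,0,0,0,0]';  python3 - <<'E'
from station import *
from h import *
s=observe();print(s["t"],loc(s["eef_pos"]),s["contact_force"],s["torque"])
E
```

```text
t: 4.8
eef_pos: [0.474, 0.2076, 0.065]
eef_rot: [0.992, -0.125, 0.001, -0.0]
contact_force: [-8.6, -1.5, 24.9]
width: 0.0005
4.8 [[-106.3    2.2   65. ]] [-8.59490991 -1.51233354 24.94203996] [-0.18369377  1.6181113  -0.054773  ]
```

```bash
python3 -m handwheel '[-1,0.03,0,-0.02,0,0,0, -1,0.15,0,0,0,0,0, -1,0.2,0,0,0,0,0]';  python3 - <<'E'
from station import *
from h import *
import cv2
s=observe();print(s["t"],loc(s["eef_pos"]),s["contact_force"],s["torque"])
cv2.imwrite("pics/w3.png",grab_frame("wrist")[:,:,::-1])
E
```

```text
t: 5.05
eef_pos: [0.4845, 0.2054, 0.0651]
eef_rot: [0.992, -0.125, 0.001, -0.001]
contact_force: [-8.4, 1.9, 22.1]
width: 0.0005
5.05 [[-95.6   2.6  65.1]] [-8.35782251  1.87333561 22.1053084 ] [ 0.26440706  1.47023279 -0.02232926]
```

View pics/w3.png

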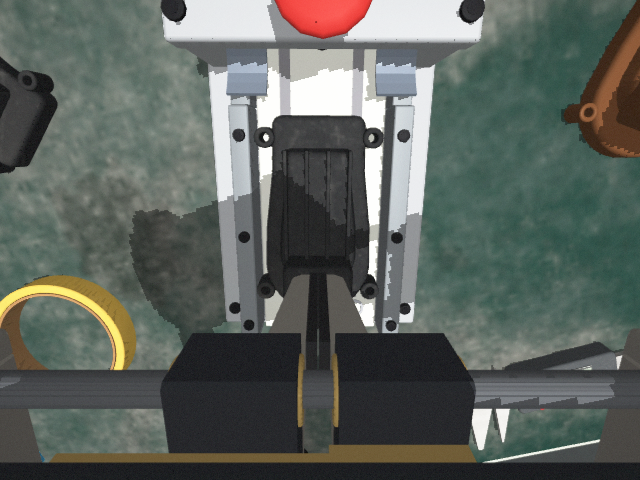

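The cover keeps its place in the picture (leading rim still at row 115) while the lips came from row 70 to row 93, so it moves with the fingers. Continuing the slide.

```bash
python3 -m handwheel '[-1,0.2,0.02,0,0,0,0, -1,0.2,0.02,0,0,0,0, -1,0.2,0,0,0,0,0]';  python3 - <<'E'
from station import *
from h import *
s=observe();print(s["t"],loc(s["eef_pos"]),s["contact_force"],s["torque"])
E
```

```text
t: 5.35
eef_pos: [0.5023, 0.1997, 0.0651]
eef_rot: [0.992, -0.125, 0.001, -0.001]
contact_force: [-7.8, 1.5, 21.0]
width: 0.0004
5.35 [[-77.    1.6  65.1]] [-7.82690893  1.45508946 21.04443596] [3.61954191e-01 1.34148508e+00 1.30208024e-03]
```

```bash
python3 -m handwheel '[-1,0.2,0,0,0,0,0, -1,0.2,0,0,0,0,0, -1,0.2,0,0,0,0,0]';  python3 - <<'E'
from station import *
from h import *
import cv2
s=observe();print(s["t"],loc(s["eef_pos"]),s["contact_force"],s["torque"])
cv2.imwrite("pics/w4.png",grab_frame("wrist")[:,:,::-1])
E
```

```text
t: 5.6
eef_pos: [0.5188, 0.1955, 0.0652]
eef_rot: [0.992, -0.125, 0.0, -0.001]
contact_force: [-10.0, 2.9, 23.0]
width: 0.0005
5.6 [[-60.    1.6  65.2]] [-9.98317655  2.85254596 22.95943003] [0.59213309 1.94913984 0.01582229]
```

View pics/w4.png

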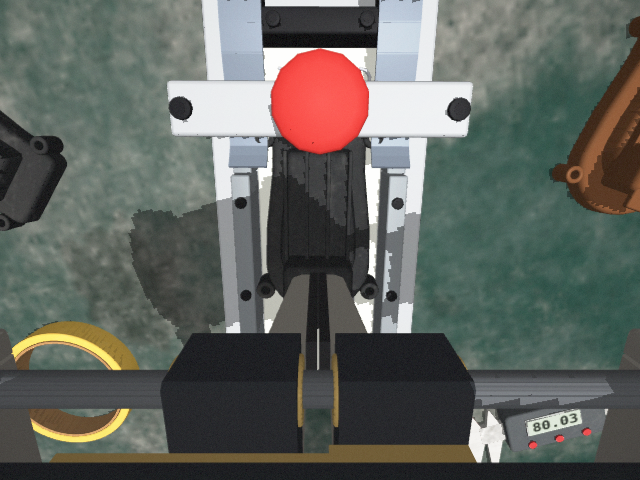

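```bash
python3 -m handwheel '[-1,0.2,0,0,0,0,0, -1,0.2,0,0.01,0,0,0, -1,0.2,0,0,0,0,0, -1,0.2,0,0,0,0,0]';  python3 - <<'E'
from station import *
from h import *
s=observe();print(s["t"],loc(s["eef_pos"]),s["contact_force"],s["torque"])
E
```

```text
t: 5.98
eef_pos: [0.5422, 0.1896, 0.0652]
eef_rot: [0.992, -0.125, 0.0, -0.001]
contact_force: [-9.6, 2.6, 23.9]
width: 0.0005
5.9833 [[-35.8   1.6  65.2]] [-9.59118843  2.59568456 23.87135126] [0.60436432 1.96849004 0.01587039]
```

```bash
python3 -m handwheel '[-1,0.2,0,0,0,0,0, -1,0.1,0,0,0,0,0]';python3 -m handwheel '[-1,0.1,0,0,0,0,0]';  python3 - <<'E'
from station import *
from h import *
import cv2
s=observe();print(s["t"],loc(s["eef_pos"]),s["contact_force"],s["torque"])
cv2.imwrite("pics/w5.png",grab_frame("wrist")[:,:,::-1])
E
```

```text
t: 6.15
eef_pos: [0.5513, 0.1872, 0.0652]
eef_rot: [0.992, -0.125, 0.001, -0.001]
contact_force: [-10.2, 3.3, 23.6]
width: 0.0004
t: 6.23
eef_pos: [0.5538, 0.1866, 0.0652]
eef_rot: [0.992, -0.125, 0.0, -0.001]
contact_force: [-10.2, 2.5, 22.9]
width: 0.0005
6.2333 [[-23.8   1.6  65.2]] [-10.18078386   2.54838429  22.91554677] [ 4.75709944e-01  1.90788232e+00 -1.13536884e-03]
```

View pics/w5.png

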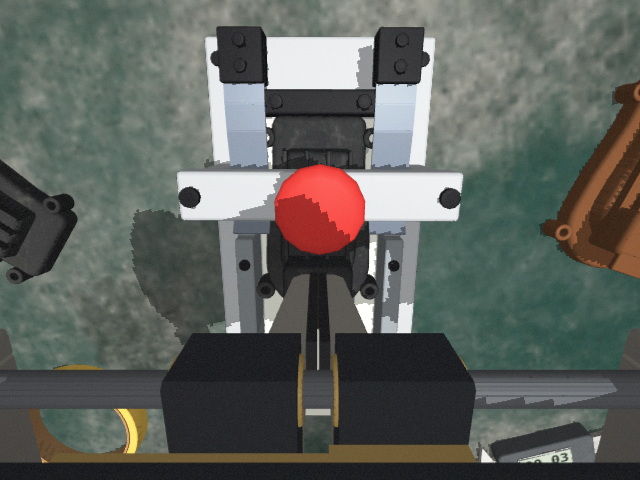

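The leading rim at row 117 is almost at the dark stop (rows 90–115). Nudging until the force rises.

```bash
for i in 1; do python3 -m handwheel '[-1,0.06,0,0,0,0,0]'; python3 -m handwheel '[-1,0.06,0,0,0,0,0]'; python3 -m handwheel '[-1,0.03,0,0,0,0,0]';python3 -m handwheel '[-1,0,0,0,0,0,0]'; done;  python3 - <<'E'
from station import *
from h import *
import cv2
s=observe();print(s["t"],loc(s["eef_pos"]),s["contact_force"],s["torque"])
im=grab_frame("wrist")[:,:,::-1]
cv2.imwrite("pics/w6.png",cv2.resize(im[60:180,220:420],None,fx=4,fy=4,interpolation=cv2.INTER_CUBIC))
E
```

```text
t: 6.37
eef_pos: [0.5552, 0.1862, 0.0652]
eef_rot: [0.992, -0.125, 0.0, -0.001]
contact_force: [-15.3, 3.6, 27.4]
width: 0.0002
t: 6.45
eef_pos: [0.5553, 0.1862, 0.0652]
eef_rot: [0.992, -0.125, -0.002, -0.001]
contact_force: [-20.7, 4.0, 32.7]
width: 0.0004
t: 6.53
eef_pos: [0.5553, 0.1862, 0.0652]
eef_rot: [0.992, -0.125, -0.003, -0.001]
contact_force: [-20.8, 4.5, 33.5]
width: 0.0003
t: 6.62
eef_pos: [0.5553, 0.1862, 0.0652]
eef_rot: [0.992, -0.125, -0.003, -0.001]
contact_force: [-18.5, 4.6, 32.8]
width: 0.0007
6.6167 [[-22.3   1.5  65.2]] [-18.48551067   4.60111434  32.7676244 ] [0.73989173 3.5573145  0.02515907]
```

View pics/w6.png

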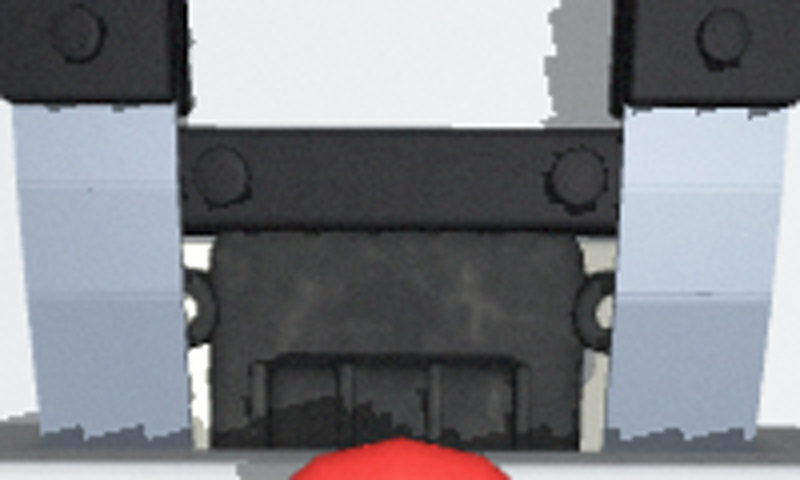

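The rim is flush on the stop with no gap. The arm is blocked at x -22.3 and the lateral force has doubled. Lifting straight off and checking that it stays home.

```bash
python3 -m handwheel '[-1,0,0,-0.1,0,0,0, -1,0,0,-0.3,0,0,0, -1,0,0,-0.6,0,0,0, -1,0,0,-0.8,0,0,0, -1,0,0,-0.8,0,0,0, -1,0,0,0,0,0,0]';  python3 - <<'E'
from station import *
from h import *
import cv2
s=observe();print(s["t"],loc(s["eef_pos"]),s["contact_force"],s["torque"],s["eef_rot"])
im=grab_frame("wrist")[:,:,::-1];cv2.imwrite("pics/w7.png",im)
im=grab_frame("scene")[:,:,::-1]
cv2.imwrite("pics/s7.png",cv2.resize(im[190:310,230:390],None,fx=5,fy=5,interpolation=cv2.INTER_CUBIC))
E
```

```text
t: 7.17
eef_pos: [0.5608, 0.1844, 0.1449]
eef_rot: [0.992, -0.125, 0.004, -0.001]
contact_force: [1.1, 0.1, 1.2]
width: 0.0004
7.1667 [[-16.5   1.1 144.9]] [1.07036681 0.07396809 1.21037013] [ 0.01303796 -0.0504109   0.00411819] [ 0.9921546  -0.12493222  0.00448973 -0.00101537]
```

View pics/w7.png

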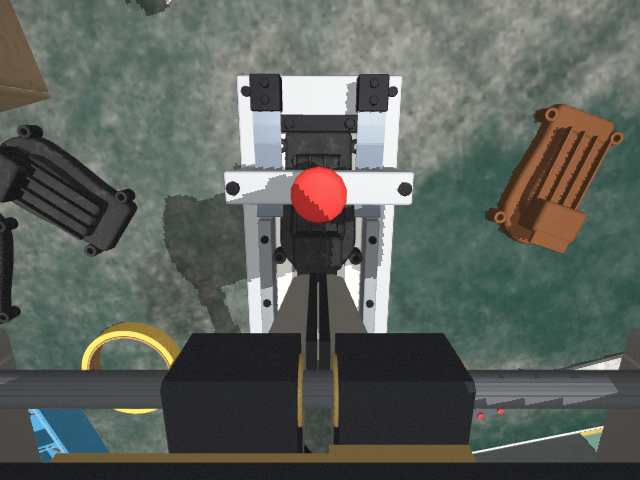

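View pics/s7.png

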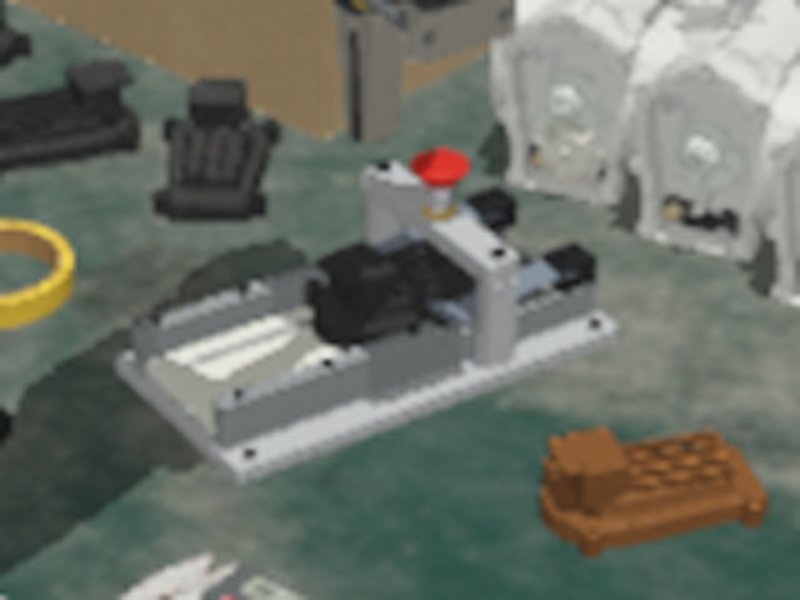

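The cover sits under the springs with its rim at the stop (row 130). Knob centre at (319,194). Measuring the knob and the gap.

Run:
```python
from station import *
from h import *
import cv2
cm=camera_model("wrist")
im=cv2.imread("pics/w7.png")
m=(im[:,:,2]>150)&(im[:,:,1]<90)&(im[:,:,0]<90); m[:140]=0;m[240:]=0;m[:,:270]=0;m[:,370:]=0
y,x=np.nonzero(m);print(x.min(),x.max(),y.min(),y.max())
c=((x.min()+x.max())/2,(y.min()+y.max())/2)
print(loc(ray(cm,[c],.110)))
cv2.imwrite("pics/w7c.png",cv2.resize(im[70:190,225:415],None,fx=4,fy=4,interpolation=cv2.INTER_CUBIC))
```

```text
292 345 167 221
[[ 25.9  -1.  110. ]]
```

View pics/w7c.png

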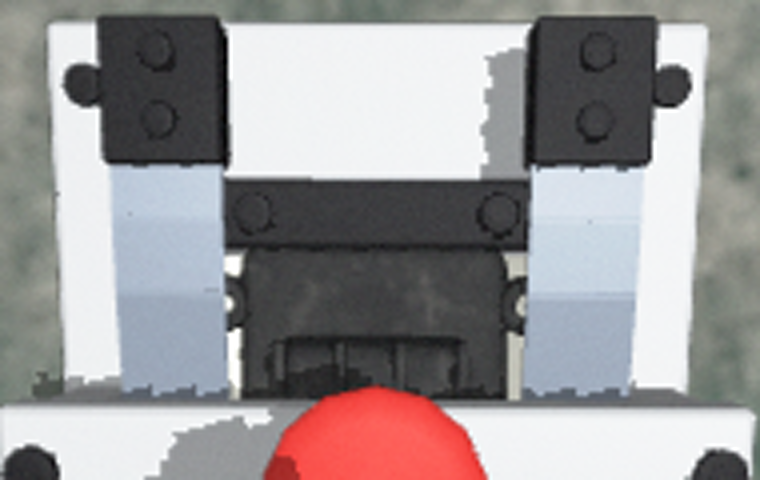

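The rim is still against the stop with no gap. Moving over the stamp and down to just above the knob.

```bash
python3 -m handwheel '[-1,0.7,0.03,0,0,0,0, -1,0.7,0.03,0,0,0,0, -1,0,0,0.4,0,0,0, -1,0,0,0.4,0,0,0, -1,0,0,0,0,0,0, -1,0,0,0,0,0,0]';  python3 - <<'E'
from station import *
from h import *
import cv2
s=observe();print(s["t"],loc(s["eef_pos"]),s["contact_force"])
im=grab_frame("wrist")[:,:,::-1];cv2.imwrite("pics/w8.png",im)
im=grab_frame("scene")[:,:,::-1]
cv2.imwrite("pics/s8.png",cv2.resize(im[170:290,260:420],None,fx=5,fy=5,interpolation=cv2.INTER_CUBIC))
E
```

```text
t: 7.77
eef_pos: [0.595, 0.1721, 0.1129]
eef_rot: [0.992, -0.125, -0.003, 0.001]
contact_force: [-0.7, 0.0, -0.7]
width: 0.0005
7.7667 [[ 19.7  -2.3 112.9]] [-0.67603463  0.04845612 -0.74321136]
```

View pics/w8.png

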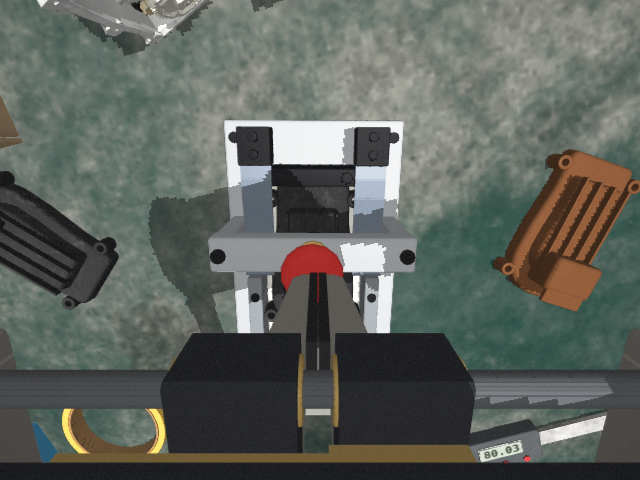

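View pics/s8.png

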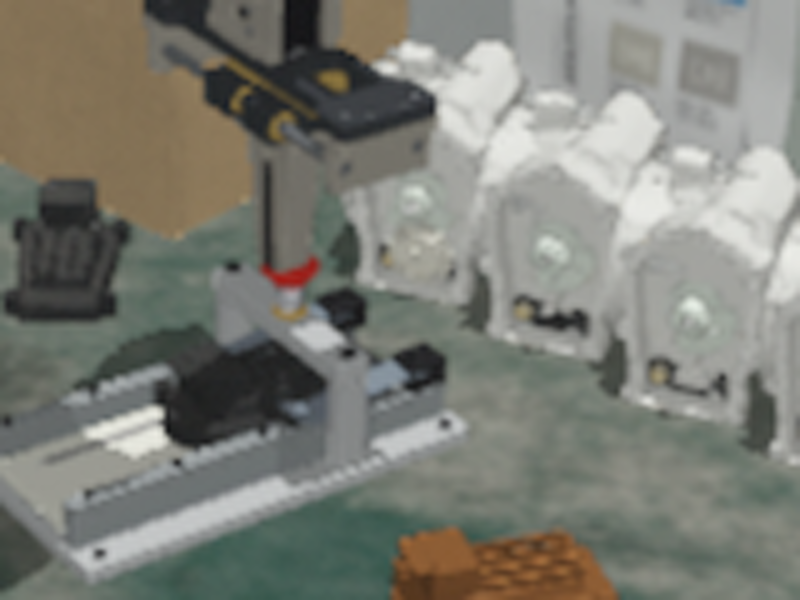

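The tip is about 6 mm short of the knob centre (knob middle around (312,268)). Correcting.

```bash
python3 -m handwheel '[-1,0.1,-0.02,-0.1,0,0,0, -1,0.1,-0.02,0,0,0,0, -1,0,0,0,0,0,0, -1,0,0,0.1,0,0,0, -1,0,0,0,0,0,0, -1,0,0,0,0,0,0]';  python3 - <<'E'
from station import *
from h import *
s=observe();print(s["t"],loc(s["eef_pos"]),s["contact_force"])
E
```

```text
t: 8.37
eef_pos: [0.6034, 0.1716, 0.1152]
eef_rot: [0.992, -0.125, -0.0, 0.0]
contact_force: [0.3, 0.4, 0.4]
width: 0.0005
8.3667 [[ 27.9  -0.7 115.2]] [0.3410596  0.36603643 0.42463603]
```

```bash
python3 -m handwheel '[-1,-0.04,0,0.15,0,0,0, -1,0,0,0.15,0,0,0, -1,0,0,0.12,0,0,0, -1,0,0,0,0,0,0, -1,0,0,0,0,0,0]';  python3 - <<'E'
from station import *
from h import *
s=observe();print(s["t"],loc(s["eef_pos"]),s["contact_force"],s["torque"])
E
```

```text
t: 8.78
eef_pos: [0.6024, 0.1719, 0.1028]
eef_rot: [0.992, -0.125, -0.0, 0.0]
contact_force: [-0.2, 1.1, 1.7]
width: 0.0008
8.7833 [[ 26.9  -0.7 102.8]] [-0.19624829  1.10902663  1.67997425] [ 0.0250671  -0.01536494  0.00063678]
```

```bash
python3 -m handwheel '[-1,0,0,0.06,0,0,0, -1,0,0,0.04,0,0,0, -1,0,0,0,0,0,0]'; python3 -m handwheel '[-1,0,0,0.03,0,0,0, -1,0,0,0,0,0,0]'; python3 -m handwheel '[-1,0,0,0.03,0,0,0, -1,0,0,0,0,0,0]'
```

```text
t: 9.03
eef_pos: [0.6025, 0.1719, 0.1006]
eef_rot: [0.992, -0.125, -0.0, 0.0]
contact_force: [-2.1, -1.0, 5.0]
width: 0.0004
t: 9.2
eef_pos: [0.6025, 0.172, 0.1004]
eef_rot: [0.992, -0.125, -0.0, 0.0]
contact_force: [-3.5, 0.1, 9.4]
width: 0.0
t: 9.37
eef_pos: [0.6025, 0.172, 0.1003]
eef_rot: [0.992, -0.125, -0.0, 0.0]
contact_force: [-5.9, -1.0, 13.1]
width: 0.0005
```

Firm at 13 N and stiff, so it's on the hard stop. One small extra push and a short hold, then release.

```bash
python3 -m handwheel '[-1,0,0,0.02,0,0,0, -1,0,0,0,0,0,0, -1,0,0,0,0,0,0, -1,0,0,0,0,0,0, -1,0,0,0,0,0,0, -1,0,0,0,0,0,0]'; python3 -m handwheel '[-1,0,0,-0.2,0,0,0, -1,0,0,-0.3,0,0,0, -1,0,0,-0.4,0,0,0, -1,0,0,-0.6,0,0,0, -1,0,0,-1,0,0,0, -1,-0.5,0,-1,0,0,0, -1,-1,0,-0.5,0,0,0, -1,-1,0,0,0,0,0, -1,-1,0,0,0,0,0, -1,-1,0,0,0,0,0, -1,-0.5,0,0,0,0,0, -1,0,0,0,0,0,0, -1,0,0,0,0,0,0]';  python3 - <<'E'
from station import *
from h import *
import cv2
s=observe();print(s["t"],loc(s["eef_pos"]),s["contact_force"])
cm=camera_model("wrist")
im=grab_frame("wrist")[:,:,::-1];cv2.imwrite("pics/w9.png",im)
print({k:np.asarray(v).tolist() for k,v in cm.items()})
im=grab_frame("scene")[:,:,::-1]
cv2.imwrite("pics/s9.png",cv2.resize(im[190:310,230:390],None,fx=5,fy=5,interpolation=cv2.INTER_CUBIC))
cv2.imwrite("pics/t9.png",grab_frame("top")[:,:,::-1])
E
```

```text
t: 9.87
eef_pos: [0.6025, 0.172, 0.1003]
eef_rot: [0.992, -0.125, 0.0, 0.0]
contact_force: [-8.0, -0.8, 15.4]
width: 0.0005
t: 10.95
eef_pos: [0.4572, 0.2093, 0.2182]
eef_rot: [0.992, -0.124, 0.001, -0.0]
contact_force: [-0.3, 0.3, 0.5]
width: 0.0001
10.95 [[-123.1   -0.4  218.2]] [-0.32154785  0.26250267  0.4748779 ]
{'fx': 360.65409441925885, 'fy': 360.65409441925885, 'cx': 317.6117217346643, 'cy': 236.57466373826665, 'origin': [0.5316357368988125, 0.18954469006266778, 0.3876992039526243], 'attitude': [0.08420408626162887, -0.1089354571641961, 0.782463775405849, -0.6072834414068086]}
```

View pics/w9.png

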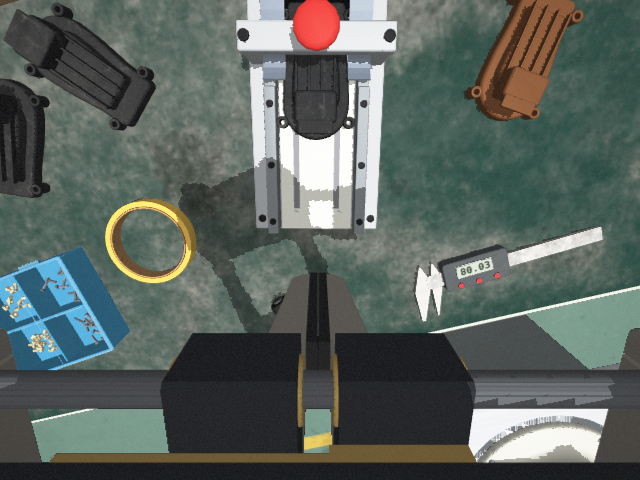

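View pics/s9.png

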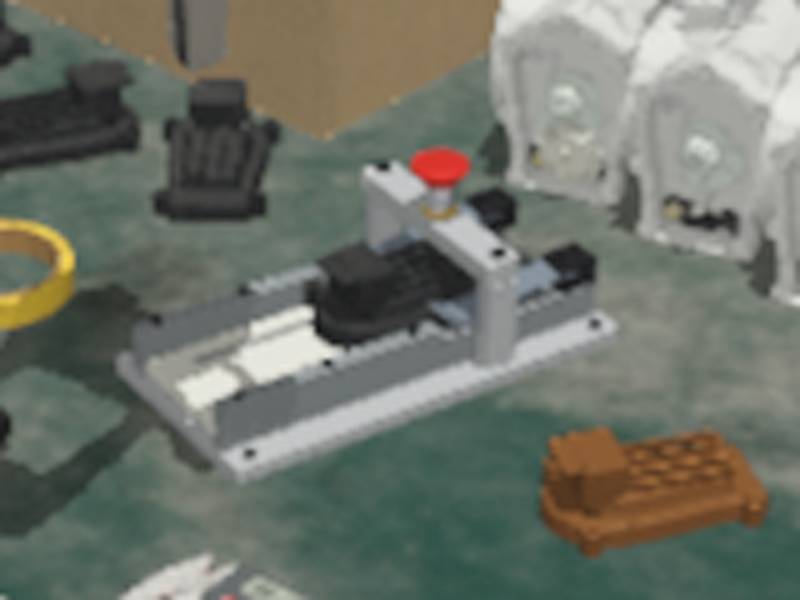

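View pics/t9.png

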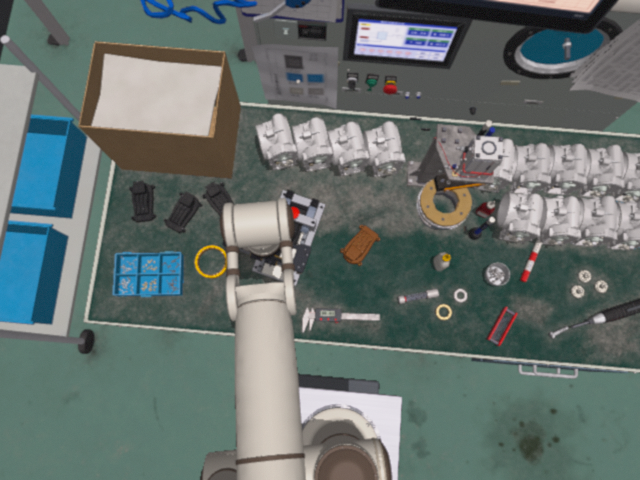

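The knob is up at (317,22), the cover is still under the springs, and the neighbours are where they were. One numeric check of the ears before handing in.

Run:
```python
from station import *
from h import *
cm=camera_model("wrist")
print(loc(ray(cm,[(284,122.5),(350,122.5)],.037)),"expected x about -36")
print(loc(ray(cm,[(317,22)],.110)))
```

```text
[[-34.4  29.8  37. ]
 [-34.5 -31.3  37. ]] expected x about -36
[[ 28.9  -1.1 110. ]]
```

```bash
python3 -m handwheel '[-1,0.5,0,0,0,0,0, -1,1,0,0,0,0,0, -1,0.8,0,0,0,0,0, -1,0.3,0,0,0,0,0, -1,0,0,0,0,0,0, -1,0,0,0,0,0,0]';  python3 - <<'E'
from station import *
from h import *
import cv2
s=observe();print(s["t"],loc(s["eef_pos"]),s["contact_force"])
im=grab_frame("wrist")[:,:,::-1];cv2.imwrite("pics/w10.png",cv2.resize(im[20:180,225:415],None,fx=3.7,fy=3.7,interpolation=cv2.INTER_CUBIC))
E
```

```text
t: 11.6
eef_pos: [0.5326, 0.1896, 0.2171]
eef_rot: [0.992, -0.125, -0.001, 0.0]
contact_force: [-0.6, -0.4, -1.0]
width: 0.0002
11.6 [[-45.1  -0.8 217.1]] [-0.57598457 -0.37468739 -1.01020289]
```

View pics/w10.png

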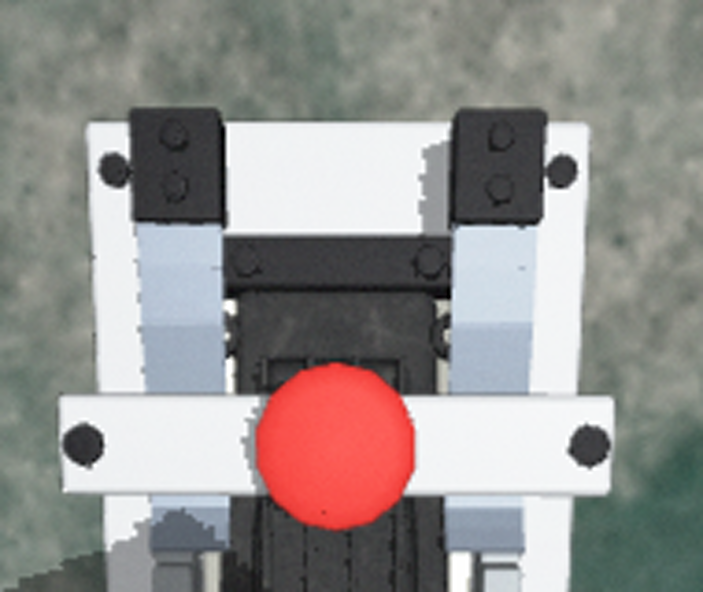

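The rim is flush on the stop (crop row 290, no gap), the knob is up and the tool is clear. Handing in.

```bash
python3 -c "
from station import *
print(hand_in())"
```

```text
the job is handed in; nothing more can be done
None
```

The cover is loaded and stamped, and the job was handed in at about 11.7 s of the 48 s.

- **Pressing and sliding:** With the jaws shut, I pressed the connector tower down to the bed's stop. I held about 21–25 N, a little above the suggested 15–20 N. I then slid the cover about 84 mm under the leaf springs. It stopped moving at the end stop, where the lateral force doubled and the downward force peaked at about 33 N.
- **Stamping:** I lifted off, checked the cover was still home, and pressed the red knob at its centre. It went down about 12 mm and met the hard stop. I held it at 13–15 N for about half a second, let it come up and withdrew.
- **Last checks:** The rim shows no gap to the end stop, and the knob is back up. The tool was about 0.1 m above the knob and touching nothing. The covers, tape roll and other things in view look where they were.
- **Disagreements:** The trailing ears measured at x = -34.5 mm, against about -36 mm expected. The knob measured at x = 28.9 mm in one view and 25.9 mm in another. Both are about what I'd expect from the calibration and my pixel readings. No check failed.

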